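# Fetch the nail clipper from behind the soap pump and cup

## Task

Get me the nail clipper that lies behind the soap pump and the toothbrush cup on the bamboo tray: first stand the pump and the cup out of the way on the cork mat, then lay the clipper flat in the middle of the ceramic dish, and only then put the pump and the cup back upright, each on the very spot on the tray where it stood at first. Never knock the pump or the cup over, and leave the comb, the little jar and the tin where they are.

Things in the scene. Friction and masses are not known exactly. Their poses are not given: they have to be found in the camera images.
- pump: Grey plastic soap pump, loose, 0.15-0.31 kg, upright on the tray: round body 54 mm across, 82 mm high, then neck and white push head 26 mm across, top at 113 mm. White spout along its -x, 11 mm wide, ends 44 mm from the axis, 103-112 mm up, within 0.3 rad of the tray's -x. Origin: centre of underside. Grip the body from above at 55-82 mm height, closing along its y, clear of the spout.
- cup: White ceramic toothbrush cup, empty, open-topped, loose, 0.13-0.25 kg, upright on the tray: round, 60 mm across at the rim, slightly narrower at the foot, 95 mm high, wall 4 mm. Origin: centre of underside, z up. Pump and cup stand side by side about 110 mm apart along the tray's y; which is left and which is right varies.
- clipper: Steel nail clipper, loose, 50 g, flat on the tray, 80 mm long (its x), 14 mm wide (y), 13.5 mm high. Origin: centre of underside, z up. It lies along the tray's x within 0.15 rad, behind (tray +x) the pump and cup and reaching a little between them; the gripper's body has no room over it until they are gone. Grip across the 14 mm width.
- tray: Bamboo tray, fixed, 220 mm (x) by 260 mm (y), with a rim 22 mm high and 8 mm wide. Origin: centre of its underside, z up; its floor, on which things stand, is 8 mm above the origin. Its -x side is the front (turned to the robot, within 0.25 rad).
- mat: Cork mat, the side area, fixed, 240 mm (x) by 140 mm (y), 4 mm thick, with nothing on it. Origin: centre of its underside, z up; its top is 4 mm above the origin. The tray, the mat and the dish lie side by side in any order, left, middle, right.
- dish: White ceramic dish, fixed, round, 160 mm across the rim, 18 mm high, empty; flat inner floor about 120 mm across, 5 mm above the underside. Origin: centre of its underside, z up.
- comb: Blue plastic comb, loose bystander, 160 mm long along its y, 30 mm wide, 5 mm thick, lying along the front edge of the tray. Origin: centre of its underside, z up.
- jar: Small glass cream jar with a white lid, loose bystander, 45 mm in diameter, 40 mm high, in one back corner of the tray. Origin: centre of its underside, z up.
- tin: Small flat round metal tin, loose bystander, 50 mm in diameter, 19 mm high, in the other back corner of the tray. Origin: centre of its underside, z up.
Mind the look-alikes: they are no part of the job. What is shaped like the cup but blue is not meant. What is shaped like the pump but orange is not meant.

How it is judged:
By the outcome, as a careful person would: the job done as asked, in the order asked, and still so for the second after the job is handed in, with the robot touching nothing.
It also fails if it takes over 128 s, if anything falls off the work surface, if the arm or the gripper's body presses on something with over 40 N, if the wrist force passes 120 N, or if a joint passes its speed limit or range.

## Robot

A 7-joint arm with a two-finger parallel gripper is mounted at the origin on the work surface. World frame = base frame: x ahead of the robot, y to its left, z up, the work surface at z = 0. Lengths are in m, angles in rad, forces in N, time in s.
With the tool pointing down it reaches from about 0.4 to 0.875 m from the base axis. Payload 19.3 kg.
Tool frame: the origin (TCP) lies at the very end of the fingers, on their centre line; the grasp point (between the pads) lies 19 mm behind it; z points along the fingers, y is the line along which they close (so a half turn about z gives the same grasp; the last joint's range is limited). The gripper opens to 85 mm and grips with 20 to 120 N. Pads are 22 mm wide; open, the fingers measure 114 mm over their backs; the gripper's body (76 mm by 85 mm) begins 54 mm behind the grasp point. The pads swing forward as they close: fully open they stand 13 mm farther back than shut.
Start: joints at [1.207, 0.521, -0.036, 1.599, 0.021, 1.021, -0.113], TCP at [0.181, -0.598, 0.231] pointing down, gripper open.
Joint ranges: [-2.91, 2.91], [-0.3, 2.13], [-1.5, 1.42], [0.17, 2.43], [-1.26, 4.41], [0.16, 1.93], [-2.52, 2.52]. Speed limits (rad/s): [1.89, 1.89, 2.39, 2.39, 3.01, 3.01, 3.01].

## Interface

Orientations are given as [roll, pitch, yaw] about the fixed x, y, z axes, in that order (R = Rz(yaw) Ry(pitch) Rx(roll)).
In Python, from workcell import bot gives the robot as it stands.
- The arm moves only by the shell command python3 -m crank 'ROWS' [FORCE]. ROWS is a JSON object of lists of equal length, an entry for each row: "travel": the shift along the world's x, y, z in cm, a list of three; "turn": the turn, a rotation vector about the world's x, y, z in degrees, a list of three; "gripper": the closure, from 0 (fully open) to 1 (shut). A call has exactly 5 rows; each row is the pose to reach, as a shift and turn from the pose commanded when the call began; what a row does not reach only later rows make up. A row lasts 1/10 s, in which the tool goes at most 50 mm and 8.59 degrees, less where a joint would pass 70% of its speed; a pose out of reach is approached as far as the arm can. A call with a gripper value outside its range is refused whole. The fingers move at their own pace and stop on an object; FORCE is the grip in N (left out, the last holds). Time passes only in rows, so rows that repeat a pose let the fingers close, or fill a call up. It gives the time, the measured TCP pose, the force, the opening and the grip force at its end, in the units of the state.
- bot.observe(): the state, without advancing time (a new reading comes with each control period).
- bot.grab_frame(name): name is "scene" or "top"; returns a dict with "pixels" (480x640x3 uint8, red, green, blue), "fx", "fy", "cx", "cy" (pixels), "extrinsics" (4x4, takes a point from world to camera coordinates). Camera axes: x right, y down, z forward; pixel columns grow to the right and rows downward; lengths in m; the calibration is good to about 2 mm. A picture is of the moment at which its call begins. There is no depth.
- bot.job_done(): hands the job in; it is judged then, once.
The state is a dict: "clock": time; "qpos": joint angles; "qd": joint speeds; "joint_efforts": joint torques, N m; "position": TCP position; "tool_rot": TCP orientation; "force": force on the tool from outside, world axes, zero at the start; "moment": the same for the moment, N m; "grip_width": finger opening in m; "finger_force": force on a finger pad.
Only numpy, scipy, OpenCV 4.12 (cv2) and the standard library are available. Lean on these libraries where they do the work, as an engineer would, in place of code of your own. Each camera call takes 0.05 s, during which the arm holds its last target. There are 200 camera calls.

## Working session

There is one attempt and no reset: what is moved stays moved. The work goes in short steps, Python scripts to look and compute and a shell command to move; the robot and the scene stay as the last step left them, time stands still between calls to the robot, and variables do not carry over. Pictures are saved under pics/ and viewed, at most 14 in all, crops included, and the job is handed in when it is done.

```bash
ls; mkdir -p pics; cat > h.py <<'E'
import numpy as np, cv2
from workcell import bot
def grab(n,name=None):
    f=bot.grab_frame(n)
    if name: cv2.imwrite(f'pics/{name}.png',f['pixels'][:,:,::-1])
    return f
def ray(f,u,v,z):
    E=np.array(f['extrinsics']);R,t=E[:3,:3],E[:3,3]
    c=-R.T@t; d=R.T@np.array([(u-f['cx'])/f['fx'],(v-f['cy'])/f['fy'],1])
    return c+d*(z-c[2])/d[2]
def proj(f,p):
    E=np.array(f['extrinsics']);q=E[:3,:3]@np.array(p)+E[:3,3]
    return np.array([f['fx']*q[0]/q[2]+f['cx'],f['fy']*q[1]/q[2]+f['cy']])
E
python3 - <<'E'
from h import *
for n in('scene','top'):
    f=grab(n,n+'0');E=np.array(f['extrinsics']);print(n,f['fx'],f['cx'],f['cy'],-E[:3,:3].T@E[:3,3]);print(E[:3,:3].round(3))
s=bot.observe();print({k:np.round(v,3) for k,v in s.items()})
E
```

```text
pics
scene 568.7210273964795 326.52392731615794 238.97878713993495 [0.95660158 0.75572115 0.9288466 ]
[[-0.852  0.522  0.021]
 [ 0.358  0.613 -0.704]
 [-0.381 -0.593 -0.71 ]]
top 543.7780940803505 322.5678782463317 234.26630648451427 [0.23904367 0.00290832 1.24847762]
[[-0.022 -1.     0.005]
 [-0.986  0.021 -0.166]
 [ 0.166 -0.008 -0.986]]
{'clock': np.float64(0.1), 'qpos': array([ 1.207,  0.522, -0.036,  1.6  ,  0.021,  1.021, -0.113]), 'qd': array([ 0.001, -0.003,  0.001, -0.002,  0.   ,  0.001,  0.001]), 'joint_efforts': array([ 4.0000e-03, -9.2848e+01,  1.9840e+00, -3.7053e+01,  1.8000e-02,
        5.0000e-03, -0.0000e+00]), 'position': array([ 0.181, -0.598,  0.231]), 'tool_rot': array([-3.141,  0.   ,  0.294]), 'force': array([-1.239,  0.804,  0.337]), 'moment': array([-0.01 ,  0.002,  0.008]), 'finger_force': np.float64(0.0), 'grip_width': np.float64(0.086)}
```

View pics/top0.png

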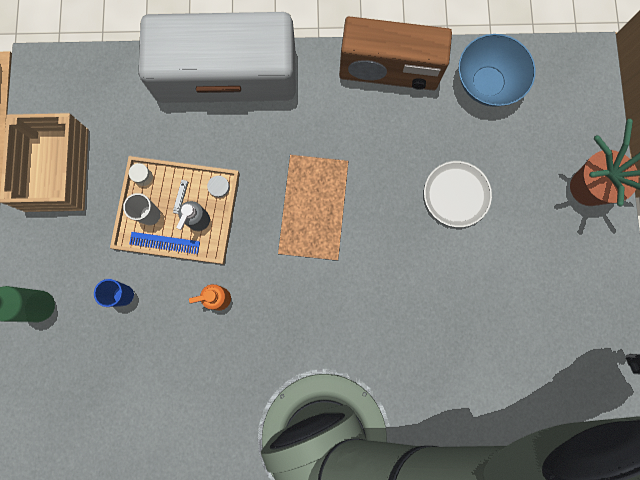

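View pics/scene0.png

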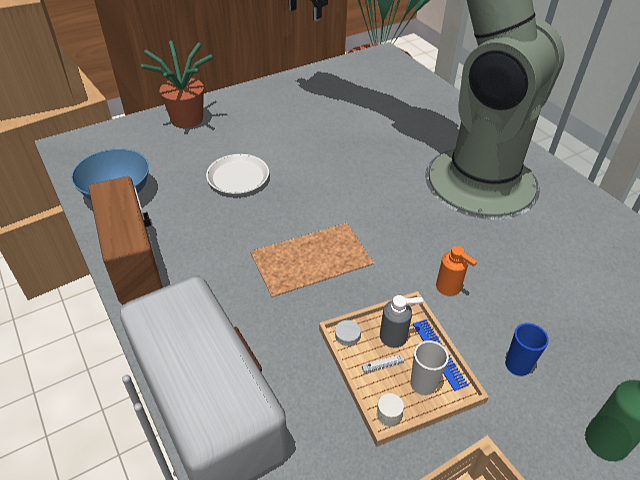

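Candidates in the top view:
- **Pump:** grey one on the tray (192,215), or the orange look-alike (214,297). I choose the grey.
- **Cup:** white/grey one on the tray (137,208), or the blue look-alike (113,293). I choose the white. The little white jar is at (139,174).
- **Clipper:** the silver bar at (181,195). The tin at (218,186) is a bystander.

I'll check this in one close crop of both views.

```bash
python3 - <<'E'
from h import *
a=cv2.imread('pics/top0.png')[150:270,105:245];b=cv2.imread('pics/scene0.png')[290:440,315:490]
a=cv2.resize(a,(400*1,343),interpolation=2);b=cv2.resize(b,(400,343),interpolation=2)
cv2.imwrite('pics/c0.png',np.hstack([a,b]))
f=grab('top')
I=f['pixels'];hsv=cv2.cvtColor(I,cv2.COLOR_RGB2HSV)
# mat, tray, dish
def big(m,box):
    x0,y0,x1,y1=box;M=np.zeros_like(m);M[y0:y1,x0:x1]=m[y0:y1,x0:x1]
    c=max(cv2.findContours(M,cv2.RETR_EXTERNAL,cv2.CHAIN_APPROX_NONE)[0],key=cv2.contourArea);return c
warm=cv2.inRange(hsv,(5,60,80),(25,255,255))
for nm,box,z in(('mat',(270,145,360,270),.004),('tray',(100,150,245,270),.022)):
    c=big(warm,box);r=cv2.approxPolyDP(cv2.convexHull(c),6,True)[:,0]
    P=np.array([ray(f,u,v,z)[:2] for u,v in r]);print(nm,r.tolist(),P.round(4).tolist(),P.mean(0).round(4))
    print([np.linalg.norm(P[i]-P[i-1]).round(4) for i in range(len(P))],[np.arctan2(*(P[i]-P[i-1])[::-1]).round(3) for i in range(len(P))])
m=cv2.inRange(hsv,(0,0,190),(180,40,255));c=big(m,(410,150,505,240))
P=np.array([ray(f,u,v,.018)[:2] for u,v in c[:,0]]).astype(np.float32);print('dish',cv2.minEnclosingCircle(P),cv2.fitEllipse(P))
E
```

```text
mat [[348, 161], [337, 259], [278, 253], [290, 154]] [[0.6232, -0.072], [0.3896, -0.0396], [0.4065, 0.0961], [0.6434, 0.0655]] [0.5157 0.0125]
[np.float64(0.1389), np.float64(0.2358), np.float64(0.1367), np.float64(0.2388)] [np.float64(-1.716), np.float64(3.004), np.float64(1.447), np.float64(-0.128)]
tray [[129, 156], [238, 171], [222, 263], [110, 247]] [[0.6405, 0.4411], [0.5988, 0.1862], [0.384, 0.2217], [0.4261, 0.4764]] [0.5123 0.3313]
[np.float64(0.2172), np.float64(0.2583), np.float64(0.2177), np.float64(0.2582)] [np.float64(-0.163), np.float64(-1.733), np.float64(2.978), np.float64(1.407)]
dish ((0.5361412763595581, -0.3236849009990692), 0.07908983528614044) ((0.5358757972717285, -0.32351845502853394), (0.1553744077682495, 0.1559453159570694), 160.0137176513672)
```

View pics/c0.png

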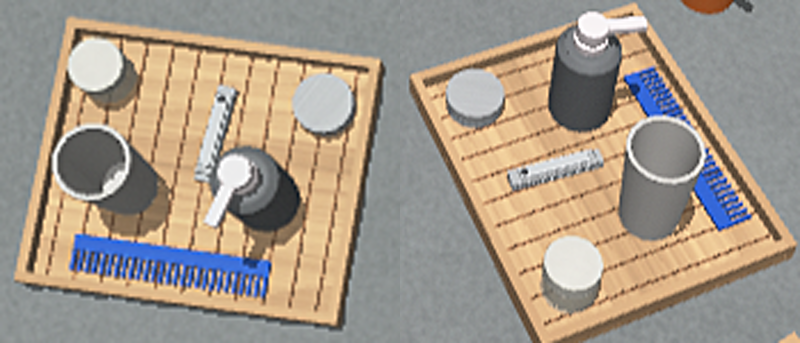

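The crop confirms the choice: grey pump with white head at about (188,209) and white cup with its rim centre at about (137,207). The clipper lies behind them at (181,195), the jar is back-left, the tin back-right and the blue comb in front.

```bash
cat > m.py <<'E'
from h import *
from scipy.optimize import least_squares
def comp(m,box,near=None):
    x0,y0,x1,y1=box;M=np.zeros_like(m);M[y0:y1,x0:x1]=m[y0:y1,x0:x1]
    return max(cv2.findContours(M,cv2.RETR_EXTERNAL,cv2.CHAIN_APPROX_NONE)[0],key=cv2.contourArea)[:,0]
def circ(P,):
    r=least_squares(lambda q:np.hypot(P[:,0]-q[0],P[:,1]-q[1])-q[2],[*P.mean(0),.03],loss='soft_l1',f_scale=.001);return r.x.round(4),np.sqrt(np.mean(r.fun**2)).round(4)
E
python3 - <<'E'
from m import *
T=grab('top');S=grab('scene')
for nm,f,cb,pb in(('top',T,(121,190,155,222),(176,198,212,236)),('scene',S,(408,338,450,375),(385,293,425,312))):
    hsv=cv2.cvtColor(f['pixels'],cv2.COLOR_RGB2HSV)
    w=cv2.inRange(hsv,(0,0,200),(180,40,255))
    c=comp(w,cb);print(nm,'cup',c.min(0),c.max(0),circ(np.array([ray(f,u,v,.103)[:2] for u,v in c])))
    c=comp(w,pb);print(' head',c.min(0),c.max(0));M=np.zeros(w.shape,np.uint8);cv2.fillPoly(M,[c],1)
    d=cv2.distanceTransform(M,cv2.DIST_L2,5);v,u=np.unravel_index(d.argmax(),d.shape);print('  disc px',u,v,d.max(),'pos',ray(f,u,v,.121)[:2].round(4),ray(f,u,v,.110)[:2].round(4))
    far=c[np.argmax(np.hypot(*(c-[u,v]).T))];print('  tip',far,ray(f,*far,.1155)[:2].round(4))
    # body
    k=cv2.inRange(hsv,(0,0,0),(180,80,130)) 
    bb=(176,195,216,240) if nm=='top' else (378,300,415,352)
    c=comp(k,bb);print(' body',c.min(0),c.max(0),cv2.minAreaRect(c))
# clipper in top: bright low-saturation
for nm,f,b in(('top',T,(170,176,190,214)),('scene',S,(358,350,406,376))):
    hsv=cv2.cvtColor(f['pixels'],cv2.COLOR_RGB2HSV)
    k=cv2.inRange(hsv,(0,0,60),(180,45,255));c=comp(k,b);r=cv2.minAreaRect(c);print('clip',r,[ray(f,*p,.018)[:2].round(4).tolist() for p in cv2.boxPoints(r)],ray(f,*r[0],.018).round(4))
v=np.hstack([cv2.resize(T['pixels'][170:245,160:225],(390,450),interpolation=0),cv2.resize(S['pixels'][290:380,355:415],(300,450),interpolation=0)])
cv2.imwrite('pics/c1.png',v[:,:,::-1])
E
```

```text
top cup [124 193] [149 219] (array([0.5016, 0.3922, 0.0281]), np.float64(0.0007))
 head [176 204] [193 228]
  disc px 186 210 5.3938 pos [0.4867 0.281 ] [0.4891 0.2837]
  tip [176 227] [0.4516 0.3028]
 body [177 195] [209 231] ((192.93792724609375, 215.2956085205078), (34.94322967529297, 32.03841018676758), 19.98310661315918)
scene cup [414 341] [448 369] (array([0.5051, 0.3935, 0.0284]), np.float64(0.0006))
 head [393 295] [422 306]
  disc px 398 300 5.3938 pos [0.4928 0.2796] [0.4865 0.2731]
  tip [422 298] [0.4487 0.295 ]
 body [380 301] [411 347] ((394.61541748046875, 324.4230651855469), (29.22130012512207, 44.910587310791016), 11.309932708740234)
clip ((181.0, 196.5), (33.0, 16.0), 90.0) [[0.5815, 0.3381], [0.5807, 0.3008], [0.5021, 0.2994], [0.5029, 0.3363]] [0.5416 0.3186 0.018 ]
clip ((382.4502868652344, 363.31329345703125), (9.21143913269043, 41.934593200683594), 75.0685806274414) [[0.5838, 0.3064], [0.5048, 0.326], [0.5127, 0.3439], [0.5906, 0.3243]] [0.5484 0.3251 0.018 ]
```

View pics/c1.png

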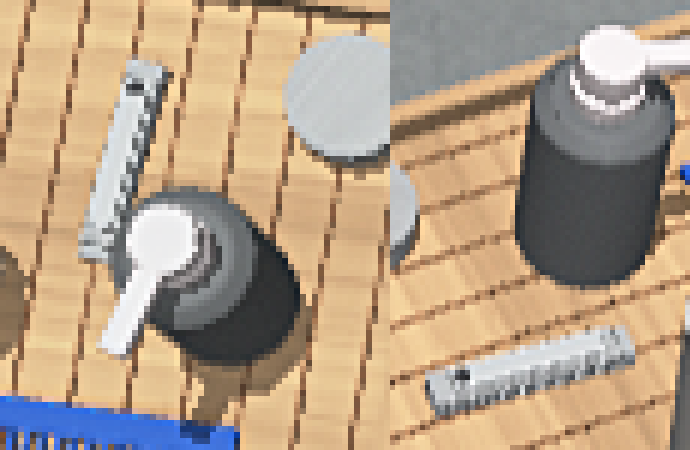

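```bash
cat >> m.py <<'E'
def axis(views,r):
    # vertical-cylinder axis from the tangent azimuths of its silhouette in each view
    A=[];b=[];o=[]
    for f,c in views:
        cam=ray(f,0,0,9)*0-np.array(f['extrinsics'])[:3,:3].T@np.array(f['extrinsics'])[:3,3]
        d=np.array([ray(f,u,v,0)[:2] for u,v in c])-cam[:2];m=d.mean(0);m0=np.arctan2(m[1],m[0])
        az=np.arctan2(d[:,1],d[:,0])-m0;lo,hi=az.min(),az.max();a=m0+(lo+hi)/2
        n=np.array([-np.sin(a),np.cos(a)]);A.append(n);b.append(n@cam[:2]);o.append(r/np.sin((hi-lo)/2))
    p=np.linalg.solve(A,b);return p.round(4),np.round(o,3),[np.linalg.norm(p-(-np.array(f['extrinsics'])[:3,:3].T@np.array(f['extrinsics'])[:3,3])[:2]).round(3) for f,_ in views]
def body(f,box,vmax=125,smax=80):
    hsv=cv2.cvtColor(f['pixels'],cv2.COLOR_RGB2HSV);k=cv2.inRange(hsv,(0,0,0),(180,smax,vmax))
    return comp(cv2.morphologyEx(k,cv2.MORPH_OPEN,np.ones((3,3),np.uint8)),box)
E
python3 - <<'E'
from m import *
T=grab('top');S=grab('scene')
for vm in(105,125):
    a=body(T,(176,195,216,240),vm);b=body(S,(378,300,415,352),vm)
    print(axis([(T,a),(S,b)],.027),a.min(0),a.max(0),b.min(0),b.max(0))
for p in([.490,.280],[.487,.278]):
  print(proj(T,[*p,.121]),proj(S,[*p,.121]),proj(S,[*p,.008]))
# clipper: end points hand-read from crop, at z=.0215 top centreline
for q in((160+148/6,170+68/6),(160+97/6,170+252/6)): print(ray(T,*q,.0175))
for q in((355+45/5,290+400/5),(355+235/5,290+345/5)): print(ray(S,*q,.0175))
E
```

```text
(array([0.4698, 0.2595]), array([0.38 , 0.669]), [np.float64(0.345), np.float64(0.695)]) [185 210] [209 230] [380 316] [409 346]
(array([0.4675, 0.257 ]), array([0.38 , 0.665]), [np.float64(0.342), np.float64(0.699)]) [185 202] [209 230] [380 305] [411 347]
[186.52063268 208.46724631] [399.37449835 299.55230574] [392.91410234 335.83925028]
[187.44036812 209.83430678] [400.04170632 298.15214063] [393.5468192  334.46404112]
[0.57781795 0.31099002 0.0175    ]
[0.50520268 0.32914392 0.0175    ]
[0.58571261 0.31910449 0.0175    ]
[0.51114589 0.33598547 0.0175    ]
```

Measured positions:

| Thing | Position (m) | Notes |
|---|---|---|
| Pump | (0.490, 0.280) | spout yaw about -0.42 |
| Cup | (0.503, 0.393) | 114 mm from the pump |
| Clipper | (0.545, 0.3235) | yaw about -0.235 |
| Tray | (0.512, 0.331) | yaw -0.163, sizes match |
| Mat | (0.516, 0.0125) | yaw -0.13, sizes match |
| Dish | (0.536, -0.3235) | |

I'll move above the pump first.

```bash

python3 -m crank '{"travel":[[3.2,3.8,0],[6.4,7.6,0],[9.6,11.4,0],[12.8,15.2,0],[16,19,0]],"turn":[[0,0,8],[0,0,16],[0,0,24],[0,0,32],[0,0,40]],"gripper":[0,0,0,0,0]}' 40
python3 -m crank '{"travel":[[3,3.9,0],[6,7.8,0],[9,11.7,0],[12,15.6,0],[15,19.5,0]],"turn":[[0,0,8],[0,0,16],[0,0,24],[0,0,32],[0,0,40]],"gripper":[0,0,0,0,0]}'
python3 -m crank '{"travel":[[0,4.8,0],[0,9.6,0],[0,14.4,0],[0,19.2,0],[0,24,0]],"turn":[[0,0,8],[0,0,16],[0,0,24],[0,0,32],[0,0,40]],"gripper":[0,0,0,0,0]}'
```

```text
clock: 0.85
position: [0.3419, -0.4066, 0.2315]
tool_rot: [3.141, 0.0, 0.997]
force: [1.7, -0.6, -0.2]
grip_width: 0.0852
finger_force: 0.0
clock: 1.35
position: [0.4919, -0.2116, 0.2315]
tool_rot: [3.141, 0.001, 1.695]
force: [2.1, -1.0, -0.0]
grip_width: 0.0856
finger_force: 0.0
clock: 1.85
position: [0.4907, 0.0285, 0.2315]
tool_rot: [3.141, 0.001, 2.393]
force: [1.3, -0.4, 0.1]
grip_width: 0.0854
finger_force: 0.0
```

```bash

python3 -m crank '{"travel":[[0,5,0],[0,10,0],[0,15,0],[0,20,0],[0,25,-1.5]],"turn":[[0,0,4],[0,0,8],[0,0,12],[0,0,16],[0,0,19]],"gripper":[0,0,0,0,0]}'
python3 - <<'E'
from h import *
T=grab('top');S=grab('scene');p=bot.observe()['position'];print(p,proj(T,p),proj(S,p))
v=np.hstack([cv2.resize(T['pixels'][140:260,110:240],(400,369),interpolation=2),cv2.resize(S['pixels'][220:360,330:480],(400,369),interpolation=2)])
cv2.imwrite('pics/g1.png',v[:,:,::-1])
E
```

```text
clock: 2.35
position: [0.4914, 0.2772, 0.2181]
tool_rot: [3.14, 0.002, 2.722]
force: [1.6, -0.8, 0.3]
grip_width: 0.0856
finger_force: 0.0
[0.48866218 0.28108176 0.21578893] [174.15615596 198.78841187] [406.63671256 264.57654884]
```

View pics/g1.png

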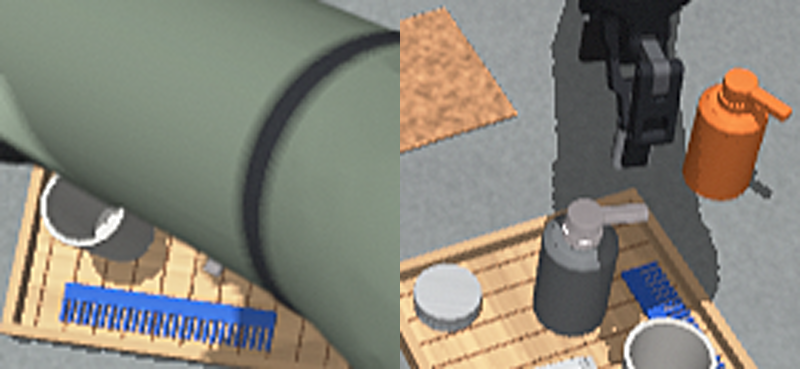

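```bash

python3 -m crank '{"travel":[[0,0.2,-2],[0,0.2,-4],[0,0.2,-6],[0,0.2,-6],[0,0.2,-6]],"turn":[[0,0,0],[0,0,0],[0,0,0],[0,0,0],[0,0,0]],"gripper":[0,0,0,0,0]}'
python3 -c "
from h import *
print(np.round(bot.observe()['position'],4));S=grab('scene','g2');print(np.round(bot.observe()['position'],4))
c=cv2.imread('pics/g2.png')[230:380,350:480];cv2.imwrite('pics/g2.png',cv2.resize(c,None,fx=4,fy=4,interpolation=2))"
```

```text
clock: 2.95
position: [0.491, 0.2766, 0.1574]
tool_rot: [-3.141, -0.0, 2.72]
force: [-0.1, 0.3, 0.4]
grip_width: 0.0852
finger_force: 0.0
[0.491  0.2766 0.1574]
[0.4913 0.2769 0.1578]
```

View pics/g2.png

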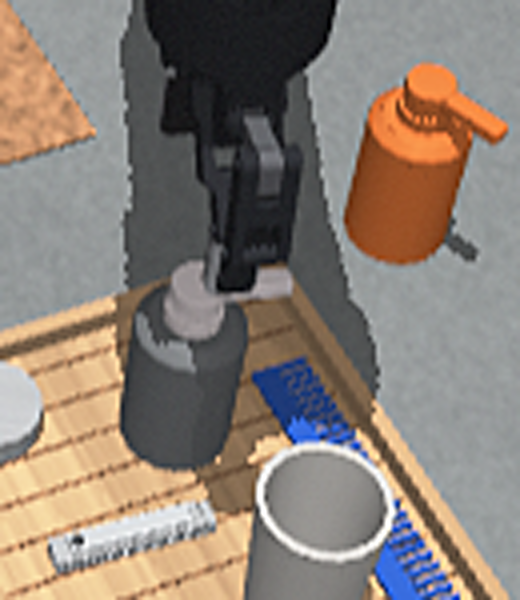

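```bash
python3 -c "
from h import *
S=grab('scene')
for z in(.157,.170):
  for d in (.043,.05,.057): print(z,d,proj(S,[.491+.41*d,.277+.913*d,z]))
print(ray(S,409.3,302.5,.170),ray(S,409.3,302.5,.160))"
```

```text
0.157 0.043 [405.61941326 304.96736948]
0.157 0.05 [406.53648381 308.18629466]
0.157 0.057 [407.46279197 311.43764393]
0.17 0.043 [406.53211661 300.22618787]
0.17 0.05 [407.46257564 303.45191277]
0.17 0.057 [408.40249725 306.71044261]
[0.50755288 0.32260189 0.17      ] [0.50163536 0.31689429 0.16      ]
```

The finger shows in the scene camera within 2 px of where the calibration puts it, so I'll descend and grip.

```bash

python3 -m crank '{"travel":[[0,0.1,-3],[0,0.1,-6],[0,0.1,-8.5],[0,0.1,-10.2],[0,0.1,-10.2]],"turn":[[0,0,0],[0,0,0],[0,0,0],[0,0,0],[0,0,0]],"gripper":[0,0,0,0,0]}'
python3 -m crank '{"travel":[[0,0,0],[0,0,0],[0,0,0],[0,0,0],[0,0,0]],"turn":[[0,0,0],[0,0,0],[0,0,0],[0,0,0],[0,0,0]],"gripper":[0.3,0.3,0.5,0.5,0.5]}' 40
```

```text
clock: 3.55
position: [0.4905, 0.2774, 0.0539]
tool_rot: [-3.14, -0.001, 2.72]
force: [-0.5, -0.3, -0.0]
grip_width: 0.0855
finger_force: 0.0
clock: 4.05
position: [0.4918, 0.2783, 0.0565]
tool_rot: [3.14, 0.002, 2.72]
force: [-0.9, 0.3, 10.4]
grip_width: 0.0527
finger_force: 40.0
```

```bash

python3 -m crank '{"travel":[[0,0,1],[0,0,2.5],[0,0,4.5],[0,-1,6.5],[0,-3,8]],"turn":[[0,0,0],[0,0,0],[0,0,0],[0,0,0],[0,0,0]],"gripper":[0.5,0.5,0.5,0.5,0.5]}' 40
python3 -m crank '{"travel":[[-0.5,-4,0],[-1,-8,0],[-1.5,-12,0],[-2,-16,0],[-2.5,-20,0]],"turn":[[0,0,0],[0,0,0],[0,0,0],[0,0,0],[0,0,0]],"gripper":[0.5,0.5,0.5,0.5,0.5]}'
python3 -m crank '{"travel":[[-0.5,-2,0],[-0.5,-2.8,-2],[-0.5,-2.8,-4],[-0.5,-2.8,-5.5],[-0.5,-2.8,-7]],"turn":[[0,0,0],[0,0,0],[0,0,0],[0,0,0],[0,0,0]],"gripper":[0.5,0.5,0.5,0.5,0.5]}'
```

```text
clock: 4.55
position: [0.4909, 0.2489, 0.1375]
tool_rot: [3.14, 0.001, 2.722]
force: [0.4, -0.7, -3.8]
grip_width: 0.0527
finger_force: 42.8
clock: 5.05
position: [0.4657, 0.0461, 0.1362]
tool_rot: [-3.142, 0.001, 2.72]
force: [1.4, -0.4, -2.1]
grip_width: 0.0531
finger_force: 42.9
clock: 5.55
position: [0.4614, 0.0195, 0.0654]
tool_rot: [3.141, 0.001, 2.719]
force: [0.1, -0.7, -3.5]
grip_width: 0.053
finger_force: 42.9
```

```bash

python3 -m crank '{"travel":[[0,0,-0.4],[0,0,-0.8],[0,0,-1.2],[0,0,-1.3],[0,0,-1.3]],"turn":[[0,0,0],[0,0,0],[0,0,0],[0,0,0],[0,0,0]],"gripper":[0.5,0.5,0.5,0.5,0.5]}'
python3 -c "
from h import *
S=grab('scene','g3');c=cv2.imread('pics/g3.png')[180:400,230:480];cv2.imwrite('pics/g3.png',cv2.resize(c,None,fx=2.5,fy=2.5,interpolation=2))"
```

```text
clock: 6.05
position: [0.4614, 0.0196, 0.0525]
tool_rot: [3.142, 0.001, 2.72]
force: [-1.0, -0.4, 2.4]
grip_width: 0.0532
finger_force: 43.2
```

View pics/g3.png

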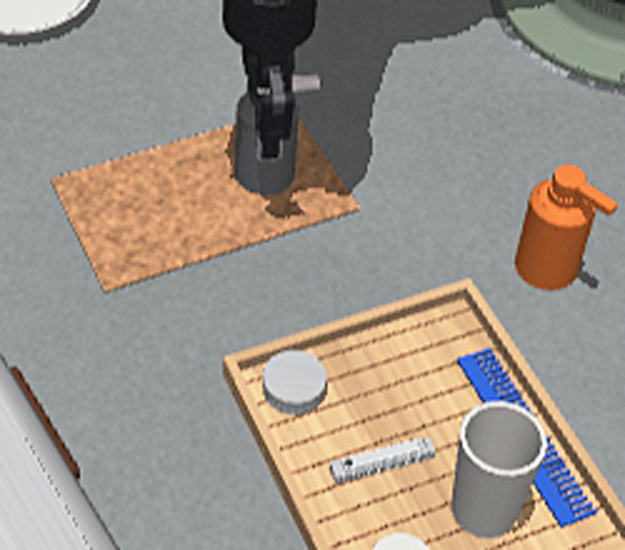

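The pump stands upright on the mat. I'll release it and go to the cup.

```bash

python3 -m crank '{"travel":[[0,0,0],[0,0,0],[0,0,0],[0,0,0.5],[0,0,2]],"turn":[[0,0,0],[0,0,0],[0,0,0],[0,0,0],[0,0,0]],"gripper":[0.25,0,0,0,0]}'
python3 -m crank '{"travel":[[0,0,3],[0,0,6],[0,0,9],[0.4,2,11],[0.8,5,11]],"turn":[[0,0,0],[0,0,0],[0,0,0],[0,0,0],[0,0,0]],"gripper":[0,0,0,0,0]}'
python3 -m crank '{"travel":[[0.5,4.8,0],[1,9.6,0],[1.5,14.4,0],[2,19.2,0],[2.5,24,0]],"turn":[[0,0,0],[0,0,0],[0,0,0],[0,0,0],[0,0,0]],"gripper":[0,0,0,0,0]}'
python3 -m crank '{"travel":[[0.5,4.5,0],[0.9,8.2,0],[0.9,8.2,0],[0.9,8.2,-1],[0.9,8.2,-2]],"turn":[[0,0,0],[0,0,0],[0,0,0],[0,0,0],[0,0,0]],"gripper":[0,0,0,0,0]}'
python3 - <<'E'
from m import *
T=grab('top','t4');S=grab('scene');hsv=cv2.cvtColor(S['pixels'],cv2.COLOR_RGB2HSV)
# scene silhouettes
b=body(S,(320,190,375,270));print('pump mat body px',b.min(0),b.max(0))
p=bot.observe()['position'];print(p)
cv2.imwrite('pics/g4.png',cv2.resize(S['pixels'][180:420,290:490],(600,720//1),interpolation=2)[:600,:,::-1])
E
```

```text
clock: 6.6
position: [0.4604, 0.0198, 0.0717]
tool_rot: [-3.141, -0.002, 2.72]
force: [0.2, 0.6, 0.9]
grip_width: 0.0857
finger_force: 0.0
clock: 7.1
position: [0.4702, 0.0691, 0.1846]
tool_rot: [3.141, 0.004, 2.716]
force: [-0.1, 0.9, -0.4]
grip_width: 0.0854
finger_force: 0.0
clock: 7.6
position: [0.4938, 0.3116, 0.1823]
tool_rot: [-3.141, -0.0, 2.72]
force: [0.2, -1.3, 0.3]
grip_width: 0.0857
finger_force: 0.0
clock: 8.1
position: [0.5032, 0.3904, 0.1612]
tool_rot: [-3.141, 0.0, 2.719]
force: [-0.0, -0.7, 0.6]
grip_width: 0.0852
finger_force: 0.0
pump mat body px [324 227] [348 257]
[0.50287976 0.38971312 0.1601616 ]
```

View pics/g4.png

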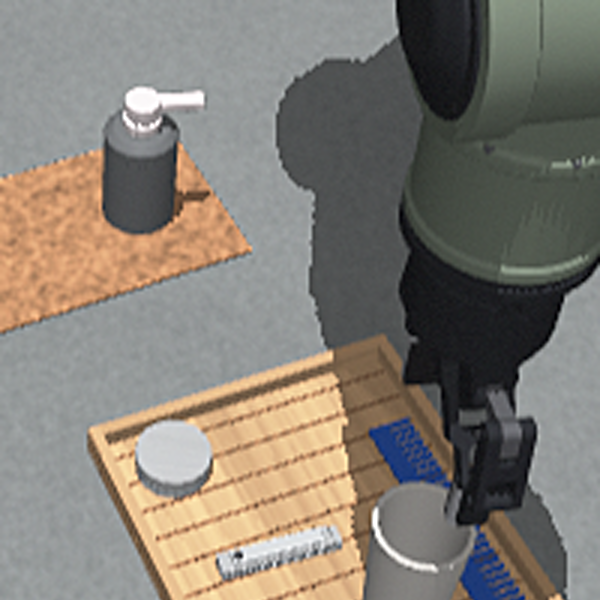

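```bash

python3 -m crank '{"travel":[[0,0.25,-1.5],[0,0.25,-3],[0,0.25,-4.5],[0,0.25,-5.5],[0,0.25,-5.5]],"turn":[[0,0,0],[0,0,0],[0,0,0],[0,0,0],[0,0,0]],"gripper":[0,0,0,0,0]}'
python3 -c "
from h import *
S=grab('scene','g5');c=cv2.imread('pics/g5.png')[300:420,390:490];cv2.imwrite('pics/g5.png',cv2.resize(c,None,fx=4,fy=4,interpolation=2))"
```

```text
clock: 8.7
position: [0.5024, 0.3936, 0.1051]
tool_rot: [-3.139, -0.001, 2.72]
force: [0.4, 0.7, 0.1]
grip_width: 0.0854
finger_force: 0.0
```

View pics/g5.png

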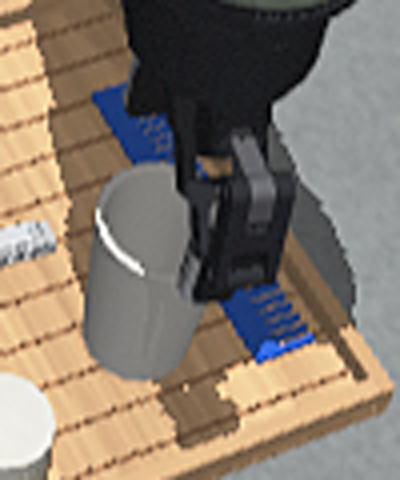

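```bash
python3 -c "
from h import *
S=grab('scene');q=bot.observe();p=np.array(q['position']);print(p,q['tool_rot'])
n=np.array([np.sin(2.72),-np.cos(2.72),0]);t=np.array([n[1],-n[0],0])
f=lambda x:((proj(S,x)-[390,300])*4).round(0)
for s in(1,-1):
  for d in(.043,.057): print(s,d,[f(p+[0,0,.013]+s*n*d+e*t*.011) for e in(-1,1)], f(p+[0,0,.06]+s*n*d))
print('cup',f([.5033,.3928,.103]),f([.5033,.3928,.008]))
print(ray(S,390+145/4,300+220/4,.103))"
```

```text
[0.5028964  0.39434055 0.106906  ] [-3.14155081e+00 -2.59858484e-04  2.71986323e+00]
1 0.043 [array([228., 281.]), array([176., 286.])] [221. 219.]
1 0.057 [array([237., 311.]), array([185., 316.])] [231. 249.]
-1 0.043 [array([174., 110.]), array([124., 114.])] [165.  46.]
-1 0.057 [array([165.,  84.]), array([117.,  88.])] [157.  20.]
cup [165. 215.] [134. 332.]
[0.51238238 0.39020287 0.103     ]
```

Cast through the calibration, the cup rim and finger positions agree with the plan. The same offset held on the pump, which was gripped centrally, so I'll descend and grip.

```bash

python3 -m crank '{"travel":[[0,0,-1],[0,0,-2],[0,0,-3],[0,0,-4],[0,0,-4]],"turn":[[0,0,0],[0,0,0],[0,0,0],[0,0,0],[0,0,0]],"gripper":[0,0,0,0,0]}'
python3 -m crank '{"travel":[[0,0,0],[0,0,0],[0,0,0],[0,0,0],[0,0,0]],"turn":[[0,0,0],[0,0,0],[0,0,0],[0,0,0],[0,0,0]],"gripper":[0.2,0.2,0.45,0.45,0.45]}' 35
python3 -c "
from h import *
S=grab('scene','g6');c=cv2.imread('pics/g6.png')[300:420,390:490];cv2.imwrite('pics/g6.png',cv2.resize(c,None,fx=4,fy=4,interpolation=2))"
```

```text
clock: 9.3
position: [0.5023, 0.3936, 0.0652]
tool_rot: [-3.14, -0.001, 2.72]
force: [-0.4, -0.4, 0.9]
grip_width: 0.0854
finger_force: 0.0
clock: 9.8
position: [0.5032, 0.3944, 0.0678]
tool_rot: [3.141, 0.001, 2.72]
force: [-1.2, -2.5, 6.4]
grip_width: 0.0588
finger_force: 36.2
```

View pics/g6.png

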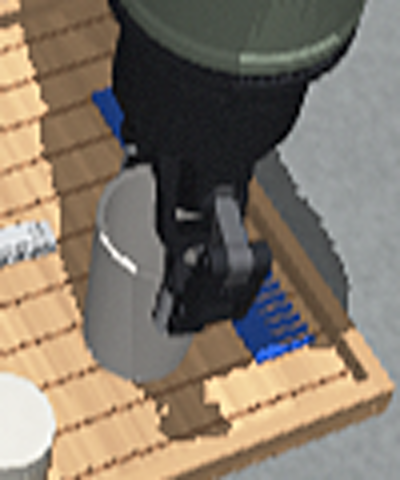

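```bash

python3 -m crank '{"travel":[[0,0,1],[0,0,2.5],[0,0,4.5],[0.2,-1,6.5],[0.6,-3,8]],"turn":[[0,0,0],[0,0,0],[0,0,0],[0,0,0],[0,0,0]],"gripper":[0.45,0.45,0.45,0.45,0.45]}'
python3 -m crank '{"travel":[[0.7,-4,0],[1.4,-8,0],[2.1,-12,0],[2.8,-16,0],[3.5,-20,0]],"turn":[[0,0,0],[0,0,0],[0,0,0],[0,0,0],[0,0,0]],"gripper":[0.45,0.45,0.45,0.45,0.45]}'
python3 -m crank '{"travel":[[0.7,-4,0],[1.4,-8,0],[2.1,-12,0],[2.6,-15,0],[2.6,-15.9,0]],"turn":[[0,0,0],[0,0,0],[0,0,0],[0,0,0],[0,0,0]],"gripper":[0.45,0.45,0.45,0.45,0.45]}'
python3 -m crank '{"travel":[[0,0,-2],[0,0,-4],[0,0,-6],[0,0,-7],[0,0,-7.5]],"turn":[[0,0,0],[0,0,0],[0,0,0],[0,0,0],[0,0,0]],"gripper":[0.45,0.45,0.45,0.45,0.45]}'
python3 -m crank '{"travel":[[0,0,-0.2],[0,0,-0.4],[0,0,-0.6],[0,0,-0.8],[0,0,-0.8]],"turn":[[0,0,0],[0,0,0],[0,0,0],[0,0,0],[0,0,0]],"gripper":[0.45,0.45,0.45,0.45,0.45]}'
```

```text
clock: 10.35
position: [0.5088, 0.365, 0.1495]
tool_rot: [3.14, 0.0, 2.722]
force: [0.3, -0.9, -2.2]
grip_width: 0.0587
finger_force: 38.0
clock: 10.85
position: [0.5443, 0.1617, 0.1483]
tool_rot: [3.141, 0.001, 2.719]
force: [1.0, 0.0, -1.5]
grip_width: 0.0589
finger_force: 38.1
clock: 11.35
position: [0.5703, 0.0004, 0.1478]
tool_rot: [-3.14, 0.001, 2.715]
force: [0.1, 0.3, -1.8]
grip_width: 0.0588
finger_force: 38.1
clock: 11.85
position: [0.5698, 0.0052, 0.0719]
tool_rot: [-3.141, -0.0, 2.72]
force: [-0.1, -0.6, -1.7]
grip_width: 0.0587
finger_force: 38.2
clock: 12.35
position: [0.57, 0.0052, 0.064]
tool_rot: [3.142, 0.0, 2.72]
force: [-0.3, 0.7, -1.7]
grip_width: 0.0591
finger_force: 38.2
```

```bash

python3 -m crank '{"travel":[[0,0,-0.1],[0,0,-0.2],[0,0,-0.25],[0,0,-0.25],[0,0,-0.25]],"turn":[[0,0,0],[0,0,0],[0,0,0],[0,0,0],[0,0,0]],"gripper":[0.45,0.45,0.45,0.45,0.45]}'
```

```text
clock: 12.85
position: [0.571, 0.0048, 0.0635]
tool_rot: [-3.141, 0.003, 2.719]
force: [-7.9, -4.1, 36.8]
grip_width: 0.0588
finger_force: 40.5
```

```bash

python3 -m crank '{"travel":[[0,0,0.1],[0,0,0.15],[0,0,0.15],[0,0,0.15],[0,0,0.15]],"turn":[[0,0,0],[0,0,0],[0,0,0],[0,0,0],[0,0,0]],"gripper":[0.45,0.45,0.45,0.45,0.45]}'
python3 -m crank '{"travel":[[0,0,0],[0,0,0],[0,0,0],[0,0,0.5],[0,0,2]],"turn":[[0,0,0],[0,0,0],[0,0,0],[0,0,0],[0,0,0]],"gripper":[0.25,0,0,0,0]}'
python3 -m crank '{"travel":[[0,0,3],[0,0,6],[0,0,9],[0,2,9],[0,5,9]],"turn":[[0,0,0],[0,0,2.7],[0,0,5.4],[0,0,8.1],[0,0,10.7]],"gripper":[0,0,0,0,0]}'
python3 -m crank '{"travel":[[0,4.8,0],[0,9.6,0],[0,13,0],[0,13,0],[0,13,0]],"turn":[[0,0,0],[0,0,0],[0,0,0],[0,0,0],[0,0,0]],"gripper":[0,0,0,0,0]}'
python3 - <<'E'
from m import *
T=grab('top');S=grab('scene')
cv2.imwrite('pics/g7.png',np.hstack([cv2.resize(T['pixels'][150:270,100:350],(400,192),interpolation=2),cv2.resize(S['pixels'][180:430,240:490],(400,400),interpolation=2)[:192*0+400][:192*0+400]][:1]+[]) if 0 else cv2.resize(S['pixels'][180:430,240:490],(600,600),interpolation=2)[:,:,::-1])
E
```

```text
clock: 13.35
position: [0.5704, 0.005, 0.0637]
tool_rot: [-3.141, 0.001, 2.72]
force: [-2.4, -2.3, 11.3]
grip_width: 0.0583
finger_force: 39.0
clock: 13.85
position: [0.5693, 0.0052, 0.0827]
tool_rot: [-3.141, -0.002, 2.72]
force: [-0.5, 0.6, 0.6]
grip_width: 0.0852
finger_force: 0.0
clock: 14.35
position: [0.5704, 0.0544, 0.1744]
tool_rot: [-3.141, 0.002, 2.906]
force: [0.9, 1.0, -0.6]
grip_width: 0.0856
finger_force: 0.0
clock: 14.85
position: [0.5695, 0.1863, 0.1732]
tool_rot: [3.142, -0.0, 2.909]
force: [0.8, -1.3, 0.4]
grip_width: 0.0855
finger_force: 0.0
```

View pics/g7.png

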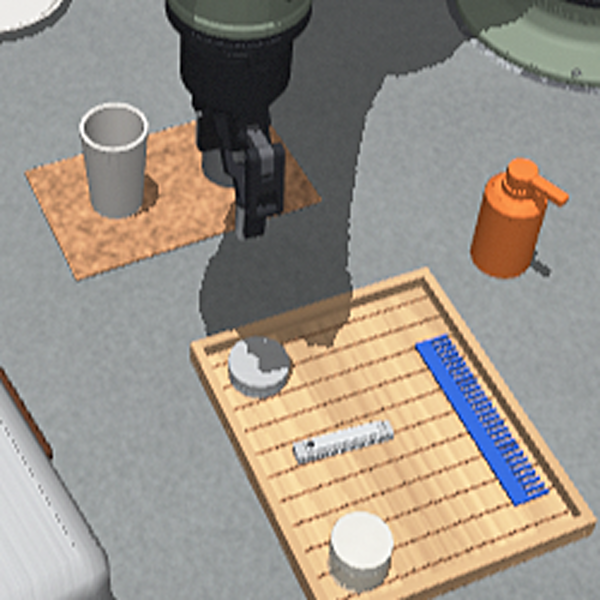

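Both stand upright on the mat and the way to the clipper is clear; the clipper's top centre is at about (383,363) in the full scene frame.

```bash
python3 - <<'E'
from m import *
T=grab('top');S=grab('scene');print(ray(S,383,363.2,.0215),ray(T,180.8,196.7,.018))
hsv=cv2.cvtColor(S['pixels'],cv2.COLOR_RGB2HSV);k=cv2.inRange(hsv,(0,0,60),(180,50,255))
c=comp(k,(355,345,412,382));r=cv2.minAreaRect(c);print(r,ray(S,*r[0],.015))
# robot-vs-camera: tray corners in scene
w=cv2.inRange(hsv,(5,60,80),(25,255,255));c=comp(w,(310,280,500,445));q=cv2.approxPolyDP(cv2.convexHull(c),6,True)[:,0];P=np.array([ray(S,u,v,.022)[:2] for u,v in q]);print(q.tolist(),P.round(4).tolist(),P.mean(0))
E
```

```text
[0.5489225  0.32707862 0.0215    ] [0.5411141  0.31909281 0.018     ]
((382.57476806640625, 363.28009033203125), (9.21143913269043, 42.192256927490234), 75.0685806274414) [0.5467863 0.3237428 0.015    ]
[[417, 291], [488, 397], [375, 444], [319, 323]] [[0.3878, 0.2221], [0.4291, 0.4794], [0.651, 0.4472], [0.6041, 0.1886]] [0.51798042 0.33432277]
```

```bash

python3 -m crank '{"travel":[[-0.8,4.5,0],[-1.6,9,-1],[-2.4,13.7,-3],[-2.4,13.7,-6],[-2.4,13.7,-9]],"turn":[[0,0,0],[0,0,0],[0,0,0],[0,0,0],[0,0,0]],"gripper":[0.4,0.4,0.4,0.4,0.4]}' 40
python3 -m crank '{"travel":[[0,0,-1],[0,0,-2],[0,0,-3],[0,0,-4],[0,0,-4]],"turn":[[0,0,0],[0,0,0],[0,0,0],[0,0,0],[0,0,0]],"gripper":[0.4,0.4,0.4,0.4,0.4]}'
python3 -c "
from h import *
S=grab('scene','g8');c=cv2.imread('pics/g8.png')[310:400,340:440];cv2.imwrite('pics/g8.png',cv2.resize(c,None,fx=5,fy=5,interpolation=2))"
```

```text
clock: 15.55
position: [0.5456, 0.3231, 0.0821]
tool_rot: [3.141, 0.0, 2.908]
force: [-0.4, -0.3, -0.2]
grip_width: 0.0511
finger_force: 0.0
clock: 16.05
position: [0.5459, 0.3217, 0.0422]
tool_rot: [-3.141, -0.001, 2.906]
force: [-0.2, 0.1, 0.0]
grip_width: 0.0512
finger_force: 0.0
```

View pics/g8.png

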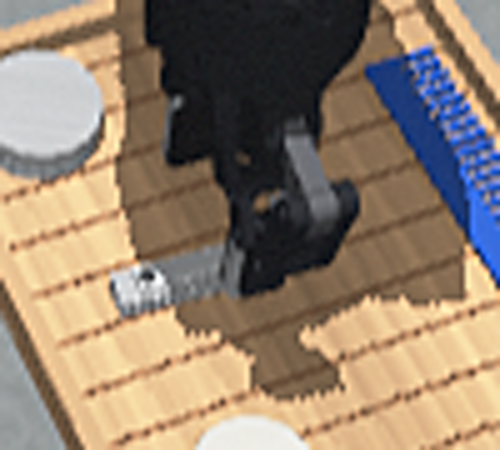

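```bash
python3 -c "
from h import *
S=grab('scene');q=bot.observe();p=np.array(q['position']);print(p)
y=2.907;n=np.array([np.sin(y),-np.cos(y),0]);t=np.array([n[1],-n[0],0])
f=lambda x:((proj(S,x)-[340,310])*5).round(0)
for dz in(0,.006,.012):
  for d in(.0255,.035): print(dz,d,[f(p+[0,0,dz]+n*d+e*t*.011) for e in(-1,0,1)])
print(f(p-[0,0,.03]))
print(ray(S,340+260/5,310+290/5,p[2]+.004)-p)"
```

```text
[0.54614326 0.32220786 0.04326358]
0 0.0255 [array([274., 270.]), array([246., 278.]), array([217., 286.])]
0 0.035 [array([284., 292.]), array([256., 300.]), array([227., 308.])]
0.006 0.0255 [array([275., 261.]), array([247., 269.]), array([219., 277.])]
0.006 0.035 [array([286., 283.]), array([257., 291.]), array([229., 299.])]
0.012 0.0255 [array([277., 252.]), array([249., 259.]), array([220., 267.])]
0.012 0.035 [array([288., 273.]), array([259., 281.]), array([230., 289.])]
[211. 265.]
[0.00627676 0.03340176 0.004     ]
```

Predicted and observed fingertip agree within 2 px. I'll descend and grip.

```bash

python3 -m crank '{"travel":[[0,0,-0.8],[0,0,-1.6],[0,0,-2.4],[0,0,-3.0],[0,0,-3.0]],"turn":[[0,0,0],[0,0,0],[0,0,0],[0,0,0],[0,0,0]],"gripper":[0.4,0.4,0.4,0.4,0.4]}'
python3 -m crank '{"travel":[[0,0,0],[0,0,0],[0,0,0],[0,0,0],[0,0,0]],"turn":[[0,0,0],[0,0,0],[0,0,0],[0,0,0],[0,0,0]],"gripper":[0.7,0.8,0.95,0.95,0.95]}' 40
```

```text
clock: 16.65
position: [0.5455, 0.3219, 0.0118]
tool_rot: [-3.141, -0.001, 2.907]
force: [-0.3, -0.9, -0.1]
grip_width: 0.0512
finger_force: 0.0
clock: 17.15
position: [0.5461, 0.3223, 0.0134]
tool_rot: [3.141, 0.0, 2.906]
force: [-1.1, -1.4, 5.7]
grip_width: 0.0124
finger_force: 39.3
```

```bash

python3 -m crank '{"travel":[[0,0,1],[0,0,3],[0,0,6],[0,0,10],[0,0,14]],"turn":[[0,0,0],[0,0,0],[0,0,0],[0,0,0],[0,0,0]],"gripper":[0.95,0.95,0.95,0.95,0.95]}'
python3 -m crank '{"travel":[[0,-1,2],[0,-5,4],[0,-10,4],[0,-15,4],[0,-20,4]],"turn":[[0,0,0],[0,0,0],[0,0,0],[0,0,0],[0,0,0]],"gripper":[0.95,0.95,0.95,0.95,0.95]}'
python3 -m crank '{"travel":[[0,-5,0],[0,-10,0],[0,-15,0],[0,-20,0],[0,-24,0]],"turn":[[0,0,0],[0,0,0],[0,0,0],[0,0,0],[0,0,0]],"gripper":[0.95,0.95,0.95,0.95,0.95]}'
python3 -m crank '{"travel":[[-0.2,-5,0],[-0.4,-10,0],[-0.5,-15,0],[-0.6,-20,0],[-0.7,-20.4,0]],"turn":[[0,0,0],[0,0,0],[0,0,0],[0,0,0],[0,0,0]],"gripper":[0.95,0.95,0.95,0.95,0.95]}'
python3 - <<'E'
from m import *
S=grab('scene','s9');hsv=cv2.cvtColor(S['pixels'],cv2.COLOR_RGB2HSV)
print(np.round(bot.observe()['position'],4))
k=cv2.imread('pics/scene0.png');h0=cv2.cvtColor(k,cv2.COLOR_BGR2HSV)
m=cv2.inRange(h0,(0,0,175),(180,40,255));c=comp(m,(200,148,276,200));hull=cv2.convexHull(c)[:,0]
print(hull.min(0),hull.max(0),circ(np.array([ray(S,u,v,.018)[:2] for u,v in hull])))
cv2.imwrite('pics/g9.png',cv2.resize(S['pixels'][100:280,180:400],(733,600),interpolation=2)[:,:,::-1])
E
```

```text
clock: 17.65
position: [0.5456, 0.3222, 0.1559]
tool_rot: [3.141, 0.0, 2.907]
force: [0.5, 0.9, -0.9]
grip_width: 0.0123
finger_force: 39.2
clock: 18.15
position: [0.5455, 0.1199, 0.1939]
tool_rot: [-3.141, 0.001, 2.907]
force: [1.3, 0.4, 0.1]
grip_width: 0.0126
finger_force: 39.2
clock: 18.65
position: [0.5451, -0.1214, 0.1937]
tool_rot: [-3.14, 0.0, 2.905]
force: [0.9, 0.5, -0.8]
grip_width: 0.0123
finger_force: 39.2
clock: 19.15
position: [0.5367, -0.3292, 0.1929]
tool_rot: [-3.139, -0.0, 2.898]
force: [0.2, 1.5, -1.1]
grip_width: 0.0122
finger_force: 39.3
[ 0.5372 -0.3261  0.193 ]
[206 154] [268 193] (array([ 0.5393, -0.3229,  0.0793]), np.float64(0.0006))
```

View pics/g9.png

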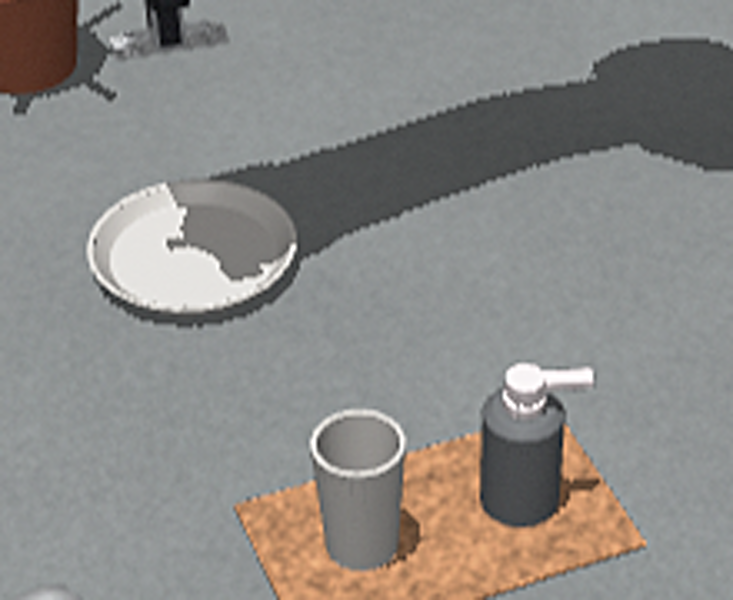

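Pump and cup are upright on the mat, and the clipper is held centrally in the fingers over the dish. Lowering now.

```bash

python3 -m crank '{"travel":[[0,0,-3],[0,0,-7],[0,0,-11],[0,0,-14],[0,0,-16]],"turn":[[0,0,0],[0,0,0],[0,0,0],[0,0,0],[0,0,0]],"gripper":[0.95,0.95,0.95,0.95,0.95]}'
python3 -m crank '{"travel":[[0,0,-0.6],[0,0,-1.2],[0,0,-1.8],[0,0,-2],[0,0,-2]],"turn":[[0,0,0],[0,0,0],[0,0,0],[0,0,0],[0,0,0]],"gripper":[0.95,0.95,0.95,0.95,0.95]}'
python3 -m crank '{"travel":[[0,0,-0.05],[0,0,-0.1],[0,0,-0.15],[0,0,-0.15],[0,0,-0.15]],"turn":[[0,0,0],[0,0,0],[0,0,0],[0,0,0],[0,0,0]],"gripper":[0.95,0.95,0.95,0.95,0.95]}'
```

```text
clock: 19.7
position: [0.5384, -0.3206, 0.0316]
tool_rot: [3.141, -0.001, 2.908]
force: [0.6, -0.7, -0.1]
grip_width: 0.0125
finger_force: 39.3
clock: 20.2
position: [0.5391, -0.322, 0.0133]
tool_rot: [-3.141, 0.0, 2.906]
force: [-0.2, 0.1, -0.1]
grip_width: 0.0121
finger_force: 39.3
clock: 20.7
position: [0.539, -0.3218, 0.0115]
tool_rot: [-3.142, 0.0, 2.907]
force: [-0.1, -0.6, -0.2]
grip_width: 0.0123
finger_force: 39.3
```

```bash

python3 -m crank '{"travel":[[0,0,-0.05],[0,0,-0.1],[0,0,-0.1],[0,0,-0.1],[0,0,-0.1]],"turn":[[0,0,0],[0,0,0],[0,0,0],[0,0,0],[0,0,0]],"gripper":[0.95,0.95,0.95,0.95,0.95]}'
python3 -m crank '{"travel":[[0,0,0],[0,0,0],[0,0,0],[0,0,0.5],[0,0,2]],"turn":[[0,0,0],[0,0,0],[0,0,0],[0,0,0],[0,0,0]],"gripper":[0.75,0.55,0.5,0.5,0.5]}'
python3 -m crank '{"travel":[[0,0,4],[0,0,8],[0,0,12],[0,0,16],[0,4,17]],"turn":[[0,0,0],[0,0,0],[0,0,0],[0,0,0],[0,0,-2]],"gripper":[0,0,0,0,0]}'
python3 -m crank '{"travel":[[0,5,0],[0,10,0],[0,15,0],[0,15,0],[0,15,0]],"turn":[[0,0,-2],[0,0,-4],[0,0,-6],[0,0,-8.7],[0,0,-8.7]],"gripper":[0,0,0,0,0]}'
python3 - <<'E'
from m import *
T=grab('top');S=grab('scene')
cv2.imwrite('pics/g10.png',np.hstack([cv2.resize(T['pixels'][150:240,410:510],(400,360),interpolation=2),cv2.resize(S['pixels'][140:210,195:285],(400,360),interpolation=2)])[:,:,::-1])
E
```

```text
clock: 21.2
position: [0.539, -0.3218, 0.0104]
tool_rot: [-3.142, 0.0, 2.907]
force: [0.8, 0.0, -0.1]
grip_width: 0.0122
finger_force: 39.3
clock: 21.7
position: [0.5384, -0.3215, 0.0301]
tool_rot: [3.141, -0.002, 2.907]
force: [-0.5, -0.1, 0.1]
grip_width: 0.0424
finger_force: 0.0
clock: 22.2
position: [0.5397, -0.286, 0.2053]
tool_rot: [-3.139, 0.006, 2.865]
force: [0.1, 0.5, -1.1]
grip_width: 0.0854
finger_force: 0.0
clock: 22.7
position: [0.5392, -0.1307, 0.2018]
tool_rot: [-3.141, 0.001, 2.721]
force: [-0.1, -1.2, -0.8]
grip_width: 0.0853
finger_force: 0.0
```

View pics/g10.png

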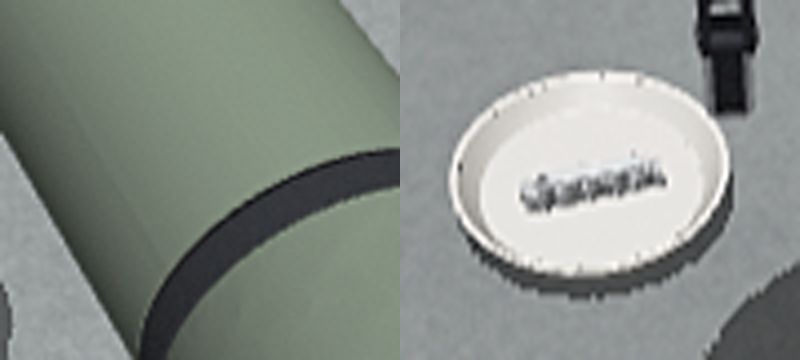

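The clipper lies flat at the dish centre in the right half of the picture: its centre is at (592,184) and the dish floor's at (592,180). Now I'll fetch the cup back by regripping at exactly the commanded pose of its release.

```bash

python3 -m crank '{"travel":[[1,4.5,0],[2,9,0],[3.1,13.7,0],[3.1,13.7,-2],[3.1,13.7,-4]],"turn":[[0,0,0],[0,0,0],[0,0,0],[0,0,0],[0,0,0]],"gripper":[0,0,0,0,0]}'
python3 -m crank '{"travel":[[0,0,-3],[0,0,-6],[0,0,-8.5],[0,0,-9.75],[0,0,-9.75]],"turn":[[0,0,0],[0,0,0],[0,0,0],[0,0,0],[0,0,0]],"gripper":[0,0,0,0,0]}'
python3 -m crank '{"travel":[[0,0,0],[0,0,0],[0,0,0],[0,0,0],[0,0,0]],"turn":[[0,0,0],[0,0,0],[0,0,0],[0,0,0],[0,0,0]],"gripper":[0.2,0.2,0.45,0.45,0.45]}' 35
```

```text
clock: 23.3
position: [0.5705, 0.0055, 0.1603]
tool_rot: [3.141, 0.001, 2.722]
force: [0.2, -1.0, -0.4]
grip_width: 0.0855
finger_force: 0.0
clock: 23.8
position: [0.5694, 0.0044, 0.0618]
tool_rot: [-3.141, -0.002, 2.719]
force: [0.1, -0.2, 0.2]
grip_width: 0.0854
finger_force: 0.0
clock: 24.3
position: [0.5709, 0.0049, 0.0644]
tool_rot: [3.141, 0.002, 2.719]
force: [-1.5, -2.1, 12.8]
grip_width: 0.0588
finger_force: 35.0
```

```bash

python3 -m crank '{"travel":[[0,0,1],[0,0,2.5],[0,0,4.5],[0,0,6.5],[0,0,8]],"turn":[[0,0,0],[0,0,0],[0,0,0],[0,0,0],[0,0,0]],"gripper":[0.45,0.45,0.45,0.45,0.45]}'
python3 -m crank '{"travel":[[-0.4,2,0],[-1.1,6,0],[-1.8,10,0],[-2.5,14,0],[-3.2,18,0]],"turn":[[0,0,0],[0,0,0],[0,0,0],[0,0,0],[0,0,0]],"gripper":[0.45,0.45,0.45,0.45,0.45]}'
python3 -m crank '{"travel":[[-0.7,4,0],[-1.4,8,0],[-2.1,12,0],[-2.8,16,0],[-3.2,19,0]],"turn":[[0,0,0],[0,0,0],[0,0,0],[0,0,0],[0,0,0]],"gripper":[0.45,0.45,0.45,0.45,0.45]}'
python3 -m crank '{"travel":[[-0.3,1.9,0],[-0.3,1.9,0],[-0.3,1.9,-2],[-0.3,1.9,-4],[-0.3,1.9,-6]],"turn":[[0,0,0],[0,0,0],[0,0,0],[0,0,0],[0,0,0]],"gripper":[0.45,0.45,0.45,0.45,0.45]}'
python3 -m crank '{"travel":[[0,0,-0.4],[0,0,-0.8],[0,0,-1.2],[0,0,-1.4],[0,0,-1.4]],"turn":[[0,0,0],[0,0,0],[0,0,0],[0,0,0],[0,0,0]],"gripper":[0.45,0.45,0.45,0.45,0.45]}'
```

```text
clock: 24.8
position: [0.5703, 0.0053, 0.1453]
tool_rot: [3.141, 0.001, 2.72]
force: [-0.5, -0.9, -1.4]
grip_width: 0.0593
finger_force: 38.0
clock: 25.3
position: [0.5376, 0.1867, 0.1439]
tool_rot: [3.141, 0.0, 2.72]
force: [1.5, 0.9, -1.6]
grip_width: 0.059
finger_force: 38.1
clock: 25.8
position: [0.5048, 0.378, 0.144]
tool_rot: [3.141, -0.0, 2.722]
force: [-0.0, -1.0, -1.9]
grip_width: 0.0586
finger_force: 38.1
clock: 26.3
position: [0.5034, 0.3934, 0.083]
tool_rot: [3.141, 0.0, 2.719]
force: [-0.1, 0.5, -1.5]
grip_width: 0.0586
finger_force: 38.2
clock: 26.8
position: [0.5031, 0.3942, 0.0692]
tool_rot: [3.141, 0.0, 2.72]
force: [-0.2, 0.2, -1.2]
grip_width: 0.0588
finger_force: 38.4
```

```bash

python3 -m crank '{"travel":[[0,0,-0.05],[0,0,-0.1],[0,0,-0.15],[0,0,-0.15],[0,0,-0.15]],"turn":[[0,0,0],[0,0,0],[0,0,0],[0,0,0],[0,0,0]],"gripper":[0.45,0.45,0.45,0.45,0.45]}'
python3 -m crank '{"travel":[[0,0,0],[0,0,0],[0,0,0],[0,0,0.5],[0,0,2]],"turn":[[0,0,0],[0,0,0],[0,0,0],[0,0,0],[0,0,0]],"gripper":[0.25,0,0,0,0]}'
python3 -m crank '{"travel":[[0,0,3],[0,0,6],[0,0,9],[0,-2,9],[0,-6,9]],"turn":[[0,0,0],[0,0,0],[0,0,0],[0,0,0],[0,0,0]],"gripper":[0,0,0,0,0]}'
python3 -m crank '{"travel":[[-0.6,-5,0],[-1.2,-10,0],[-1.8,-15,0],[-2.4,-20,0],[-2.4,-20,0]],"turn":[[0,0,0],[0,0,0],[0,0,0],[0,0,0],[0,0,0]],"gripper":[0,0,0,0,0]}'
cat > cmp.py <<'E'
from m import *
T=grab('top');S=grab('scene')
def cup(f,I,b):
    w=cv2.inRange(cv2.cvtColor(I,cv2.COLOR_RGB2HSV),(0,0,200),(180,40,255));c=comp(w,b);return c.min(0),c.max(0),circ(np.array([ray(f,u,v,.103)[:2] for u,v in c]))
for n,f,b in(('top',T,(119,188,157,224)),('scene',S,(404,334,454,379))):
    I0=cv2.imread(f'pics/{n}0.png')[:,:,::-1].copy();print(n,cup(f,I0,b),cup(f,f['pixels'],b))
    x0,y0,x1,y1=b;y1+=14*(n=='scene');A=[cv2.cvtColor(I[y0:y1,x0:x1],cv2.COLOR_RGB2GRAY).astype(np.float32) for I in(I0,f['pixels'])]
    print('  shift px',cv2.phaseCorrelate(A[0],A[1],cv2.createHanningWindow(A[0].shape[::-1],cv2.CV_32F)))
print(np.round(bot.observe()['position'],4))
E
python3 cmp.py
```

```text
clock: 27.3
position: [0.5033, 0.3943, 0.0685]
tool_rot: [3.141, 0.001, 2.72]
force: [-2.1, -4.1, 13.4]
grip_width: 0.0585
finger_force: 39.3
clock: 27.8
position: [0.5024, 0.3938, 0.0871]
tool_rot: [-3.14, -0.001, 2.72]
force: [-0.2, 0.1, 0.6]
grip_width: 0.0851
finger_force: 0.0
clock: 28.3
position: [0.5023, 0.3364, 0.1796]
tool_rot: [3.138, 0.0, 2.723]
force: [0.6, -0.1, -0.8]
grip_width: 0.0854
finger_force: 0.0
clock: 28.8
position: [0.4788, 0.1273, 0.178]
tool_rot: [-3.138, 0.002, 2.712]
force: [-0.8, 1.6, 0.0]
grip_width: 0.0851
finger_force: 0.0
top (array([124, 193], dtype=int32), array([149, 219], dtype=int32), (array([0.5017, 0.3922, 0.0282]), np.float64(0.0007))) (array([123, 194], dtype=int32), array([149, 219], dtype=int32), (array([0.501 , 0.3926, 0.0282]), np.float64(0.0006)))
  shift px ((-0.11020279258570653, 0.2522586924045598), 0.9679670595460468)
scene (array([414, 341], dtype=int32), array([448, 369], dtype=int32), (array([0.5051, 0.3936, 0.0285]), np.float64(0.0006))) (array([414, 340], dtype=int32), array([448, 369], dtype=int32), (array([0.5045, 0.3939, 0.0286]), np.float64(0.0006)))
  shift px ((0.1774899697272332, -0.026963954716453742), 0.9314002310434977)
[0.4794 0.1329 0.1785]
```

The cup is back within 1 mm. Now the pump.

```bash

python3 -m crank '{"travel":[[-0.8,-4.5,0],[-1.5,-9,0],[-1.8,-11.45,0],[-1.8,-11.45,0],[-1.8,-11.45,-2]],"turn":[[0,0,0],[0,0,0],[0,0,0],[0,0,0],[0,0,0]],"gripper":[0,0,0,0,0]}'
python3 -m crank '{"travel":[[0,0,-3],[0,0,-6],[0,0,-9],[0,0,-10.5],[0,0,-10.5]],"turn":[[0,0,0],[0,0,0],[0,0,0],[0,0,0],[0,0,0]],"gripper":[0,0,0,0,0]}'
python3 -m crank '{"travel":[[0,0,0],[0,0,0],[0,0,0],[0,0,0],[0,0,0]],"turn":[[0,0,0],[0,0,0],[0,0,0],[0,0,0],[0,0,0]],"gripper":[0.3,0.3,0.5,0.5,0.5]}' 40
```

```text
clock: 29.4
position: [0.4627, 0.0207, 0.1593]
tool_rot: [3.14, 0.004, 2.72]
force: [0.8, -0.3, -0.5]
grip_width: 0.0857
finger_force: 0.0
clock: 29.9
position: [0.4606, 0.0218, 0.0513]
tool_rot: [-3.141, -0.002, 2.723]
force: [0.1, -0.1, 0.7]
grip_width: 0.0852
finger_force: 0.0
clock: 30.4
position: [0.462, 0.0201, 0.0537]
tool_rot: [3.14, 0.002, 2.72]
force: [-1.1, 2.1, 11.2]
grip_width: 0.0526
finger_force: 39.7
```

```bash

python3 -m crank '{"travel":[[0,0,1],[0,0,2.5],[0,0,4.5],[0,0,6.5],[0,0,8]],"turn":[[0,0,0],[0,0,0],[0,0,0],[0,0,0],[0,0,0]],"gripper":[0.5,0.5,0.5,0.5,0.5]}'
python3 -m crank '{"travel":[[0.3,2,0],[0.8,6,0],[1.3,10,0],[1.8,14,0],[2.3,18,0]],"turn":[[0,0,0],[0,0,0],[0,0,0],[0,0,0],[0,0,0]],"gripper":[0.5,0.5,0.5,0.5,0.5]}'
python3 -m crank '{"travel":[[0.4,4,0],[0.7,6.8,0],[0.7,7.8,0],[0.7,7.8,-1.5],[0.7,7.8,-3.5]],"turn":[[0,0,0],[0,0,0],[0,0,0],[0,0,0],[0,0,0]],"gripper":[0.5,0.5,0.5,0.5,0.5]}'
python3 -m crank '{"travel":[[0,0,-1.5],[0,0,-2.8],[0,0,-3.5],[0,0,-3.9],[0,0,-3.9]],"turn":[[0,0,0],[0,0,0],[0,0,0],[0,0,0],[0,0,0]],"gripper":[0.5,0.5,0.5,0.5,0.5]}'
```

```text
clock: 30.9
position: [0.4611, 0.0196, 0.1344]
tool_rot: [3.141, 0.001, 2.72]
force: [0.4, -0.5, -2.6]
grip_width: 0.0529
finger_force: 43.0
clock: 31.4
position: [0.484, 0.2011, 0.1335]
tool_rot: [3.141, 0.0, 2.719]
force: [1.0, -1.0, -2.4]
grip_width: 0.0525
finger_force: 43.1
clock: 31.9
position: [0.4913, 0.2764, 0.0971]
tool_rot: [3.142, 0.001, 2.719]
force: [0.4, -1.0, -3.9]
grip_width: 0.0527
finger_force: 43.2
clock: 32.4
position: [0.491, 0.2777, 0.0584]
tool_rot: [-3.142, -0.0, 2.72]
force: [-0.3, -0.8, -2.2]
grip_width: 0.0527
finger_force: 43.2
```

```bash

python3 -m crank '{"travel":[[0,0,-0.05],[0,0,-0.1],[0,0,-0.15],[0,0,-0.15],[0,0,-0.15]],"turn":[[0,0,0],[0,0,0],[0,0,0],[0,0,0],[0,0,0]],"gripper":[0.5,0.5,0.5,0.5,0.5]}'
```

```text
clock: 32.9
position: [0.4913, 0.2779, 0.0578]
tool_rot: [3.141, 0.001, 2.72]
force: [-0.6, -1.2, 9.2]
grip_width: 0.053
finger_force: 44.1
```

Contact is made, so I'll release, retreat and compare with the first pictures.

```bash

python3 -m crank '{"travel":[[0,0,0],[0,0,0],[0,0,0],[0,0,0.5],[0,0,2]],"turn":[[0,0,0],[0,0,0],[0,0,0],[0,0,0],[0,0,0]],"gripper":[0.25,0,0,0,0]}'
python3 -m crank '{"travel":[[0,0,3],[0,0,6],[0,0,9],[0,0,12],[0,-3,13]],"turn":[[0,0,0],[0,0,0],[0,0,0],[0,0,0],[0,0,0]],"gripper":[0,0,0,0,0]}'
python3 -m crank '{"travel":[[0,-5,0],[0,-10,0],[0,-15,0],[0,-20,0],[0,-25,0]],"turn":[[0,0,0],[0,0,0],[0,0,0],[0,0,0],[0,0,0]],"gripper":[0,0,0,0,0]}'
python3 -m crank '{"travel":[[0,-3,0],[0,-6,0],[0,-6,0],[0,-6,0],[0,-6,0]],"turn":[[0,0,0],[0,0,0],[0,0,0],[0,0,0],[0,0,0]],"gripper":[0,0,0,0,0]}'
cat >> cmp.py <<'E'
for n,f,bs in(('top',T,{'head+body':(172,192,216,240),'tray':(100,150,245,270),'comb':(125,228,204,256),'jar':(127,160,152,188),'tin':(205,173,232,200)}),('scene',S,{'head+body':(374,290,420,352),'tin':(330,316,364,348),'jar':(374,390,407,428),'comb':(412,316,470,394)})):
    I0=cv2.imread(f'pics/{n}0.png')[:,:,::-1].copy()
    for k,(x0,y0,x1,y1) in bs.items():
        A=[cv2.cvtColor(I[y0:y1,x0:x1].copy(),cv2.COLOR_RGB2GRAY).astype(np.float32) for I in(I0,f['pixels'])]
        s,r=cv2.phaseCorrelate(A[0],A[1],cv2.createHanningWindow(A[0].shape[::-1],cv2.CV_32F));print(n,k,np.round(s,2),round(r,2),'meandiff',np.abs(A[0]-A[1]).mean().round(1))
    for I in(I0,f['pixels']):
        w=cv2.inRange(cv2.cvtColor(I,cv2.COLOR_RGB2HSV),(0,0,200),(180,40,255));b=(176,198,212,236) if n=='top' else (385,293,425,312)
        c=comp(w,b);M=cv2.moments(c);print('  head',c.min(0),c.max(0),np.round([M['m10']/M['m00'],M['m01']/M['m00']],2))
E
python3 cmp.py
```

```text
clock: 33.4
position: [0.4904, 0.2774, 0.0768]
tool_rot: [-3.14, -0.001, 2.72]
force: [0.8, -0.6, 0.6]
grip_width: 0.0854
finger_force: 0.0
clock: 33.9
position: [0.4909, 0.2514, 0.2112]
tool_rot: [3.136, 0.002, 2.724]
force: [0.1, -0.9, -1.0]
grip_width: 0.0855
finger_force: 0.0
clock: 34.4
position: [0.4906, -0.0042, 0.2082]
tool_rot: [3.141, 0.001, 2.72]
force: [1.0, -0.2, -0.7]
grip_width: 0.0854
finger_force: 0.0
clock: 34.9
position: [0.4911, -0.0613, 0.2075]
tool_rot: [3.141, 0.001, 2.721]
force: [-0.6, 0.6, -0.3]
grip_width: 0.0853
finger_force: 0.0
top (array([124, 193], dtype=int32), array([149, 219], dtype=int32), (array([0.5017, 0.3922, 0.0282]), np.float64(0.0007))) (array([123, 194], dtype=int32), array([149, 219], dtype=int32), (array([0.501 , 0.3926, 0.0282]), np.float64(0.0006)))
  shift px ((-0.12283275615076761, 0.23396228639128225), 0.968523877983292)
scene (array([414, 341], dtype=int32), array([448, 369], dtype=int32), (array([0.5051, 0.3936, 0.0285]), np.float64(0.0006))) (array([414, 340], dtype=int32), array([448, 369], dtype=int32), (array([0.5045, 0.3939, 0.0285]), np.float64(0.0005)))
  shift px ((0.18356126787407234, -0.01930754121004341), 0.9486754480997721)
[ 0.491  -0.0612  0.2073]
top head+body [0.7  0.06] 1.07 meandiff 20.4
top tray [0.04 0.16] 0.91 meandiff 15.7
top comb [0.09 0.09] 0.97 meandiff 14.2
top jar [ 0.45 -0.01] 1.01 meandiff 12.6
top tin [0.49 0.5 ] 0.99 meandiff 6.3
  head [176 204] [193 228] [184.44 213.78]
  head [177 204] [192 229] [184.8  214.56]
scene head+body [-0.04 -0.4 ] 1.0 meandiff 8.0
scene tin [-0.04  0.03] 0.96 meandiff 4.7
scene jar [-0.01  0.01] 0.99 meandiff 4.2
scene comb [ 0.3  -0.08] 1.02 meandiff 5.3
  head [393 295] [422 306] [405.04 300.16]
  head [393 295] [422 305] [405.07 299.68]
```

```bash
python3 - <<'E'
from m import *
for n,b in(('top',(120,225,210,260)),('scene',(405,310,475,400))):
    f=grab(n)
    for I in(cv2.imread(f'pics/{n}0.png')[:,:,::-1].copy(),f['pixels']):
        k=cv2.inRange(cv2.cvtColor(I,cv2.COLOR_RGB2HSV),(105,120,20),(125,255,255));c=comp(k,b);print(n,c.min(0),c.max(0),np.round(cv2.minAreaRect(c)[0],1))
E
python3 -c "
from workcell import bot
print(bot.job_done())"
```

```text
top [130 232] [199 253] [164.2 242.5]
top [130 232] [199 253] [164.2 242.5]
scene [413 320] [439 341] [425.9 332.1]
scene [413 320] [439 341] [425.9 332.1]
the job is handed in; nothing more can be done
None
```

The job is handed in at about 35 s of the 128 s: the clipper lies flat in the middle of the dish, the pump and cup are back upright on the tray within about 2 mm of where they stood, and the comb, jar and tin show no shift in the camera images.

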